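Spin, brake and lock the welding turntable

ROBOT

A 6-joint arm with a two-finger parallel gripper is mounted at the origin on the work surface. World frame = base frame: x ahead of the robot, y to its left, z up, the work surface at z = 0. Lengths are in m, angles in rad, forces in N, time in s.
With the tool pointing down it reaches from about 0.3 to 0.775 m from the base axis. Payload 14.6 kg.
Tool frame: the origin (TCP) lies midway between the tips of the shut fingers; the grasp point (between the pads) lies 19 mm behind it (r.hold_point_z is the distance from the TCP to the grasp point, in m); z points along the fingers, y is the line along which they close (so a half turn about z gives the same grasp; the last joint's range is limited). The gripper opens to 85 mm and grips with 20 to 120 N. Pads are 22 mm wide; open, the fingers measure 114 mm over their backs; the gripper's body (76 mm by 85 mm) begins 54 mm behind the grasp point. The pads swing forward as they close: fully open they stand 13 mm farther back than shut.
Start: joints at [1.055, 0.3, 1.521, -0, 1.321, -0.067], TCP at [0.239, 0.496, 0.231] pointing down, gripper open.
Joint ranges: [-3.03, 3.03], [-0.79, 2.21], [0.23, 2.52], [-1.04, 4.18], [0, 3.07], [-2.55, 2.55]. Speed limits (rad/s): [2.22, 2.22, 2.57, 3.14, 3.14, 3.14].

INTERFACE

Orientations are given as a rotation vector (axis times angle).
In Python, from station import r gives the robot as it stands.
- The arm moves only by the shell command python3 -m jog 'ROWS' [FORCE]. ROWS is a JSON object of lists of equal length, an entry for each row: "gripper": the finger opening in m, from 0 to 0.0854; "slide": the shift along the world's x, y, z in m, a list of three; "rot": the turn, a rotation vector about the world's x, y, z in rad, a list of three. A call has 1 to 12 rows; each row is the pose to reach, as a shift and turn from the pose commanded when the call began; what a row does not reach only later rows make up. A row lasts 1/8 s, in which the tool goes at most 62.5 mm and 10.7 degrees, less where a joint would pass 70% of its speed; a pose out of reach is approached as far as the arm can. A call with a gripper value outside its range is refused whole. The fingers move at their own pace and stop on an object; FORCE is the grip in N (left out, the last holds). Time passes only in rows, so rows that repeat a pose let the fingers close. It gives the time, the measured TCP pose, the force, the opening and the grip force at its end, in the units of the state.
- r.get_obs(): the state, without advancing time (a new reading comes with each control period).
- r.snapshot(name): name is "scene" or "top"; returns a dict with "color" (480x640x3 uint8, red, green, blue), "depth" (480x640 float32, m along the optical axis (not along the pixel's ray), 0 where there is no reading), "mtx" (3x3 intrinsics, pixels), "k1" (the pictures are not rectified: a ray, as slopes to the right and down, at radius r is drawn at 1 + k1 r^2 times it, then the intrinsics apply), "extrinsics" (4x4, takes a point from camera to world coordinates). Camera axes: x right, y up, looking along -z (the intrinsics and any distortion apply to the point x, -y, -z); pixel columns grow to the right and rows downward; lengths in m; the calibration is good to about 2 mm. A picture is of the moment at which its call begins.
- r.sign_off(): hands the job in; it is judged then, once.
The state is a dict: "clock": time; "joint_pos": joint angles; "joint_vel": joint speeds; "effort": joint torques, N m; "tcp_pos": TCP position; "orientation": TCP orientation; "wrist_force": force on the tool from outside, world axes, zero at the start; "wrist_torque": the same for the moment, N m; "grip_width": finger opening in m; "grip_force": force on a finger pad.
Only numpy, scipy, OpenCV 4.12 (cv2) and the standard library are available. Lean on these libraries where they do the work, as an engineer would, in place of code of your own. Each camera call takes 0.05 s, during which the arm holds its last target. There are 200 camera calls.

TASK

Spin the welding turntable by its black knob at a third of a turn per second or more, and let it run on untouched for a good second to check its bearing. Then, while it is still turning, slow it by touching the metal plate itself so that it stops, let go, with the yellow-edged notch squarely in front of the key slot; only then slide the brass lock key by its red grip fully home into the notch. Do not disturb the tools and parts lying around.

Things in the scene. Friction and masses are not known exactly. Their poses are not given: they have to be found in the camera images.
- pivot (a point): Point on the turntable's vertical axis at the height of the plate's top face (80 mm above the table). Its z is up; its +y axis points from the axis horizontally along the key slot, so the key lies on that side. The blue stand is fixed to the table: foot 200 x 200 mm, 12 mm high, plus a guide block 70 mm wide that reaches from 135 to 330 mm from the axis along +y.
- turntable (a joint): Angle of the plate in rad, unlimited, anticlockwise from above positive; 0 (and every whole turn) is the notch exactly in front of the slot. The plate spins on a very free bearing: left alone it loses about 0.2 to 0.3 rad/s each second, and stays where it is when at rest.
- plate: Horizontal round steel-grey metal plate, diameter 250 mm, 14 mm thick, underside 66 mm and flat top 80 mm above the table, about 1.9 kg, turning with the joint; origin on the axis at its underside, +y towards its notch. In the middle is a dark boss 40 mm across and 6 mm high; from there to the knob the top is flat and bare. One U-shaped notch, 32 mm wide and 37 mm deep (from radius 125 to 88 mm), is cut in from the rim, with yellow edges.
- knob: Black upright crank knob on the plate, 18 mm across, 46 mm high, standing on the plate's top face 95 mm from the axis, on the opposite side from the notch; origin at its foot. It is fixed to the plate and serves to push the plate round.
- knob_top (a point): Centre of the top of the black knob, 126 mm above the table.
- notch_mouth (a point): Middle of the notch's opening in the plate's rim, 125 mm from the axis, 73 mm above the table; turns with the plate.
- notch_end (a point): Middle of the notch's closed inner end, 88 mm from the axis, 73 mm above the table; turns with the plate.
- slot_mouth (a point): Fixed point 125 mm from the axis, 73 mm above the table, on the centre line of the key slot: where the notch's mouth must stop. The slot is a straight level channel 25 mm wide between red walls on the guide block, floor 66 mm high, with two steel straps over it (tops 88 mm high, bolt heads 92 mm) at 137 to 175 mm and 289 to 319 mm from the axis.
- key_nose (a point): Tip of the round nose of the lock key: a loose brass bar 200 mm long, 22 mm wide, 14 mm thick, 0.4 kg, lying in the channel and held down by the straps. It slides along the slot towards the axis, its nose entering the notch; the start has the nose 12 to 32 mm clear of the plate's rim. It cannot enter unless the notch is in front. Fully home, the nose meets the notch's end.
- key_grip (a point): Centre (half-way up) of the key's upright red grip, 16 mm diameter, 42 mm high, from 80 to 122 mm above the table, 100 mm behind the nose; along the slot between the two straps. Push or grip it from above; some 3 to 6 N slides the key.
- hammer: Loose hammer, 260 mm, lying beyond the guide block; not to be disturbed.
- square: Loose orange magnetic welding square, 100 mm, 18 mm high, near side of the guide block; not to be disturbed.
- wrench: Loose wrench, 190 mm, lying by the stand on the side away from the key; not to be disturbed.
- wirebrush: Loose brush, 200 mm, on the right; not to be disturbed.
- spray: Loose spray can, 60 mm diameter, 170 mm high, on the right; not to be disturbed.
- offcut: Loose steel tube stub with flange, 42 mm diameter, 112 mm high, left; not to be disturbed.
Things that resemble listed ones, but are neither listed nor needed, are in the scene too. Of the things like the part that bears key_nose, leave any that is blue; of the rest the larger one is meant.

How it is judged:
By the outcome, as a careful person would: the job done as asked, in the order asked, and still so for the second after the job is handed in, with the robot touching nothing.
It also fails if it takes over 64 s, if anything falls off the work surface, if the arm or the gripper's body presses on something with over 40 N, if the wrist force passes 120 N, or if a joint passes its speed limit or range.

## Working session

There is one attempt and no reset: what is moved stays moved. The work goes in short steps, Python scripts to look and compute and a shell command to move; the robot and the scene stay as the last step left them, time stands still between calls to the robot, and variables do not carry over. Pictures are saved under pics/ and viewed, at most 10 in all, crops included, and the job is handed in when it is done.

```bash
ls; mkdir -p pics; cat > h.py <<'E'
import numpy as np, cv2
from station import r
def snap(name,fn=None):
    s=r.snapshot(name)
    if fn: cv2.imwrite('pics/'+fn,s['color'][:,:,::-1])
    return s
def ray(s,u,v):
    K=np.array(s['mtx']);k=s['k1']
    d=np.array([(u-K[0,2])/K[0,0],(v-K[1,2])/K[1,1]]);p=d.copy()
    for _ in range(30): p=d/(1+k*(p@p))
    return np.array([p[0],-p[1],-1.])
def atz(s,u,v,z):
    E=np.array(s['extrinsics']);d=E[:3,:3]@ray(s,u,v);o=E[:3,3]
    return o+d*(z-o[2])/d[2]
def proj(s,P):
    E=np.array(s['extrinsics']);c=E[:3,:3].T@(np.array(P)-E[:3,3]);p=np.array([c[0],-c[1]])/-c[2]
    p=p*(1+s['k1']*(p@p));K=np.array(s['mtx']);return [K[0,0]*p[0]+K[0,2],K[1,1]*p[1]+K[1,2]]
E
python3 - <<'E'
from h import *
for n in('top','scene'):
    s=snap(n,n+'0.png');print(n,s['extrinsics'],s['k1'],s['mtx'])
print(r.get_obs())
E
```

```text
pics
top [[-1.11496871e-02  9.94612691e-01 -1.03059595e-01  4.12460231e-01]
 [-9.99937217e-01 -1.12054015e-02  3.83521557e-05  9.43030645e-03]
 [-1.11667861e-03  1.03053553e-01  9.94675182e-01  1.00543187e+00]
 [ 0.00000000e+00  0.00000000e+00  0.00000000e+00  1.00000000e+00]] -0.10101028069739151 [[435.81183021   0.         321.28933992]
 [  0.         435.81183021 234.85972584]
 [  0.           0.           1.        ]]
scene [[-0.41662251 -0.66815406  0.61643803  1.41941236]
 [ 0.90885822 -0.29117073  0.29865758  0.44718885]
 [-0.02006056  0.68468224  0.72856558  1.17088161]
 [ 0.          0.          0.          1.        ]] -0.06487117240287221 [[570.00718286   0.         326.83126345]
 [  0.         570.00718286 243.59934244]
 [  0.           0.           1.        ]]
{'clock': 0.1, 'joint_pos': array([ 1.05542906e+00,  3.00429501e-01,  1.52150665e+00, -1.50410021e-05,
        1.32067072e+00, -6.66147940e-02]), 'joint_vel': array([ 0.00137217, -0.00120628, -0.00423174, -0.00132766,  0.00071821,
       -0.00078277]), 'effort': array([ 5.04605141e-04, -5.44375420e+01, -3.62366045e+01, -1.71376892e-04,
        3.05335685e-03,  1.15569883e-04]), 'tcp_pos': array([0.23852872, 0.49536549, 0.23077561]), 'orientation': array([-6.98931517e-01, -3.06257347e+00,  1.53258359e-03]), 'wrist_force': array([-0.13869885,  0.35749385, -1.21028192]), 'wrist_torque': array([-0.0177428 ,  0.01318286,  0.00499579]), 'grip_force': 0.0, 'grip_width': 0.08552476014331824}
```

View pics/top0.png

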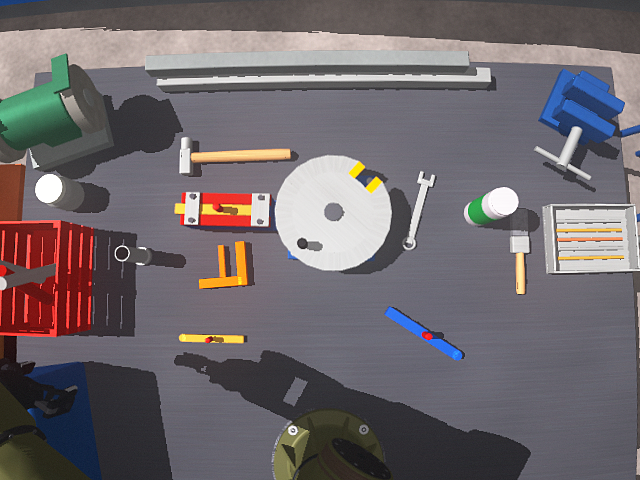

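View pics/scene0.png

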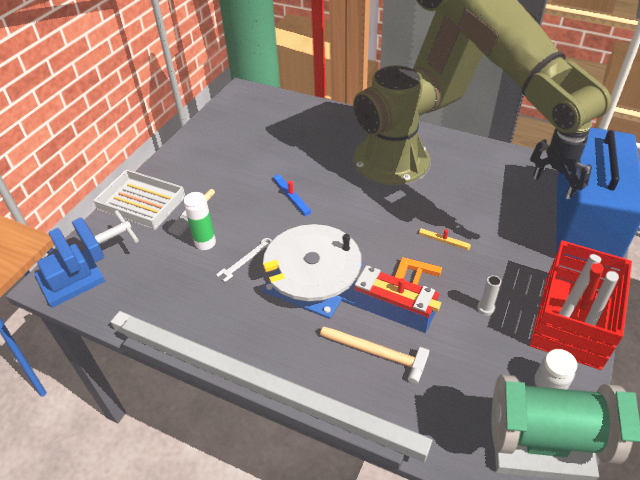

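The top view shows the plate at about (334,212), the knob at (302,243), the yellow notch near (367,176), and the key block to the left with the red grip near (222,209). I'll refine these from depth and an enlarged crop.

```bash
cat >> h.py <<'E'
def cloud(s):
    K=np.array(s['mtx']);v,u=np.mgrid[0:480,0:640]
    pt=np.stack([u.ravel(),v.ravel()],1).astype(float)[:,None]
    n=cv2.undistortPoints(pt,K,np.array([s['k1'],0,0,0.]))[:,0]
    d=s['depth'].ravel();c=np.stack([n[:,0]*d,-n[:,1]*d,-d],1);E=np.array(s['extrinsics'])
    return (c@E[:3,:3].T+E[:3,3]).reshape(480,640,3)
E
python3 - <<'E'
from h import *
s=snap('top');P=cloud(s);np.save('P.npy',P)
m=np.zeros((480,640),np.uint8);m[140:285,260:400]=1
m&=((abs(P[...,2]-.08)<.006)).astype(np.uint8)
c=max(cv2.findContours(m,0,2)[0],key=cv2.contourArea)
h=cv2.convexHull(c)[:,0]
W=np.array([atz(s,u,v,.08)[:2] for u,v in h])
A=np.c_[2*W,np.ones(len(W))];x=np.linalg.lstsq(A,(W**2).sum(1),rcond=None)[0]
print('centre',x[:2],'R',np.sqrt(x[2]+x[0]**2+x[1]**2))
hs=cv2.cvtColor(s['color'],cv2.COLOR_RGB2HSV);
y=(hs[...,1]>120)&(hs[...,0]>22)&(hs[...,0]<34)&(P[...,2]>.05)
yy=np.argwhere(y[150:200,330:400])+[150,330];print('yellow',atz(s,yy[:,1].mean(),yy[:,0].mean(),.08))
k=(P[...,2]>.118)&(P[...,2]<.135);k[:225]=0;k[265:]=0;k[:,:285]=0;k[:,320:]=0
kk=np.argwhere(k);print('knob',len(kk),atz(s,kk[:,1].mean(),kk[:,0].mean(),.126))
big=cv2.resize(s['color'][170:260,160:310],None,fx=5,fy=5,interpolation=cv2.INTER_CUBIC)
cv2.imwrite('pics/crop1.png',big[:,:,::-1])
E
```

```text
centre [ 0.55814985 -0.01594639] R 0.12522300490688948
yellow [ 0.63357264 -0.08594714  0.08      ]
knob 79 [0.48896353 0.04866226 0.126     ]
```

View pics/crop1.png

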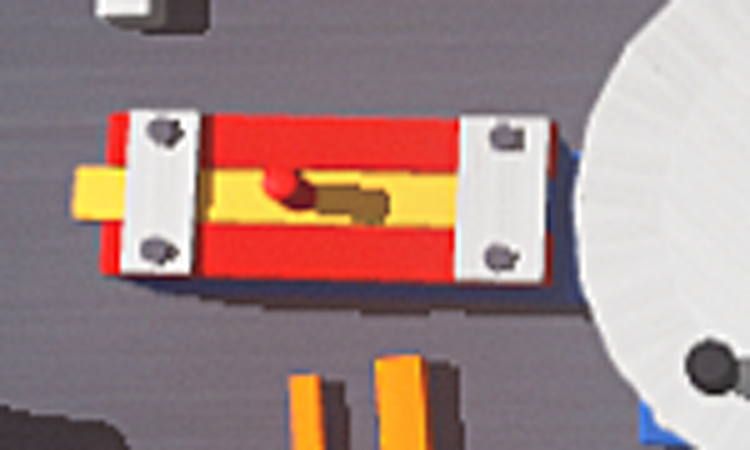

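The crop shows straps with bolt heads at (165,131),(158,251) and (506,137),(500,258), the grip top at (281,181), and bar edges at 167–219 (left end). Now the slot axis.

```bash
python3 - <<'E'
from h import *
s=snap('top');f=lambda x,y,z:atz(s,160+(x+.5)/5-.5,170+(y+.5)/5-.5,z)
c=np.array([0.55815,-0.01595])
a=f(161.5,191,.092);b=f(503,197.5,.092);k1=f(75,193,.08);k2=f(455,199.5,.08);g=f(281,181,.122)
for n,p in zip(('strapL','strapR','keyend','keymid','grip'),(a,b,k1,k2,g)):
    d=p[:2]-c;print(n,p,'r',np.hypot(*d),'ang',np.degrees(np.arctan2(d[1],d[0])))
d=a[:2]-b[:2];print('dir',np.degrees(np.arctan2(d[1],d[0])));d=k1[:2]-k2[:2];print(np.degrees(np.arctan2(d[1],d[0])))
for n,p in(('notch',[.63357,-.08595]),('knob',[.48896,.04866])):
    d=np.array(p)-c;print(n,np.hypot(*d),np.degrees(np.arctan2(d[1],d[0])))
P=cloud(s)
for n,(u0,u1,v0,v1) in dict(sq=(195,255,235,295),wr=(395,440,165,255),ham=(175,300,130,180)).items():
    q=P[v0:v1,u0:u1].reshape(-1,3);q=q[q[:,2]>.008];print(n,q.min(0),q.max(0))
E
```

```text
strapL [0.56849094 0.28587117 0.092     ] r 0.3019982677914036 ang 88.03770954761023
strapR [0.56360667 0.13861826 0.092     ] r 0.15466454599877008 ang 87.97814799398317
keyend [0.57025414 0.32789138 0.08      ] r 0.34405435904863124 ang 87.98386768629345
keymid [0.56499349 0.16108822 0.08      ] r 0.17717043711664687 ang 87.7863078481873
grip [0.56680724 0.22666191 0.122     ] r 0.2427663195992484 ang 87.95635371816687
dir 88.10023460974459
88.19360218846109
notch 0.10289886491113491 -42.86549685516727
knob 0.0946662991776905 136.96048020327083
sq [0.39641652 0.00943031 0.00822327] [0.5032207  0.28965049 1.00543187]
wr [ 0.41246023 -0.25983822  0.00800412] [0.66185858 0.00943031 1.00543187]
ham [0.41246023 0.00943031 0.00805716] [0.74991238 0.33921267 1.00543187]
```

```bash
python3 -m jog '{"gripper":[0,0,0,0,0,0,0,0,0,0,0,0],"slide":[[0.03,-0.045,0],[0.06,-0.09,0],[0.09,-0.135,0],[0.12,-0.18,0],[0.15,-0.225,0],[0.18,-0.27,-0.01],[0.21,-0.315,-0.02],[0.24,-0.36,-0.03],[0.27,-0.405,-0.05],[0.28,-0.425,-0.09],[0.28,-0.425,-0.132],[0.28,-0.425,-0.132]],"rot":[[0,0,0],[0,0,0],[0,0,0],[0,0,0],[0,0,0],[0,0,0],[0,0,0],[0,0,0],[0,0,0],[0,0,0],[0,0,0],[0,0,0]]}'
python3 - <<'E'
from h import *
c=np.array([.558,-.016]);p0=r.get_obs()['tcp_pos'];print(p0)
d=p0[:2]-c;print(np.hypot(*d),np.degrees(np.arctan2(d[1],d[0])))
for a in(118,124,133,146,162,181,201,221,241,251,256):
    a_=np.radians(a);print(a,np.round(c+.095*np.array([np.cos(a_),np.sin(a_)])-p0[:2],3))
E
```

```text
clock: 1.7
tcp_pos: [0.5171, 0.0702, 0.0969]
orientation: [-0.699, -3.057, 0.002]
wrist_force: [0.3, 0.8, -0.1]
grip_width: -0.0001
grip_force: 0.0
[0.51714808 0.07019987 0.09694278]
0.09539023624519118 115.35724820522515
118 [-0.004 -0.002]
124 [-0.012 -0.007]
133 [-0.024 -0.017]
146 [-0.038 -0.033]
162 [-0.049 -0.057]
181 [-0.054 -0.088]
201 [-0.048 -0.12 ]
221 [-0.031 -0.149]
241 [-0.005 -0.169]
251 [ 0.01  -0.176]
256 [ 0.018 -0.178]
```

```bash
python3 -m jog '{"gripper":[0,0,0,0,0,0,0,0,0,0,0,0],"slide":[[-0.004,-0.002,0],[-0.012,-0.007,0],[-0.024,-0.017,0],[-0.038,-0.033,0],[-0.049,-0.057,0],[-0.054,-0.088,0],[-0.048,-0.12,0],[-0.031,-0.149,0],[-0.005,-0.169,0],[0.01,-0.175,0.01],[0.015,-0.174,0.05],[0.02,-0.172,0.09]],"rot":[[0,0,0],[0,0,0],[0,0,0],[0,0,0],[0,0,0],[0,0,0],[0,0,0],[0,0,0],[0,0,0],[0,0,0],[0,0,0],[0,0,0]]}'
cat >> h.py <<'E'
C=np.array([.5581,-.0160])
def ang(s):
    h=cv2.cvtColor(s['color'],cv2.COLOR_RGB2HSV);P=cloud(s)
    d=P[...,:2]-C;rr=np.hypot(d[...,0],d[...,1])
    y=(h[...,1]>120)&(h[...,2]>90)&(h[...,0]>22)&(h[...,0]<34)&(P[...,2]>.06)&(P[...,2]<.095)&(rr<.132)&(rr>.07)
    q=d[y]; 
    if len(q)<8: return None
    q=q/np.hypot(*q.T)[:,None]
    n=np.argwhere(y)
    return np.degrees(np.arctan2(q[:,1].mean(),q[:,0].mean())),len(q)
def track(n=3,name='top'):
    for _ in range(n):
        t=r.get_obs()['clock'];s=r.snapshot(name);print(name,round(t,3),ang(s))
E
python3 - <<'E'
from h import *
s0=r.get_obs();track(3);track(1,'scene');print(r.get_obs()['tcp_pos'])
snap('top','t2.png')
E
```

```text
clock: 3.2
tcp_pos: [0.5378, -0.1019, 0.1907]
orientation: [-0.7, -3.062, 0.0]
wrist_force: [0.4, 0.7, -0.0]
grip_width: 0.0
grip_force: 0.0
top 3.2 (np.float64(139.50001507886532), 253)
top 3.25 (np.float64(147.57501068038073), 253)
top 3.3 (np.float64(155.60462724367548), 247)
scene 3.35 (np.float64(163.31823100848572), 134)
[ 0.53807585 -0.10172037  0.18987243]
```

View pics/t2.png

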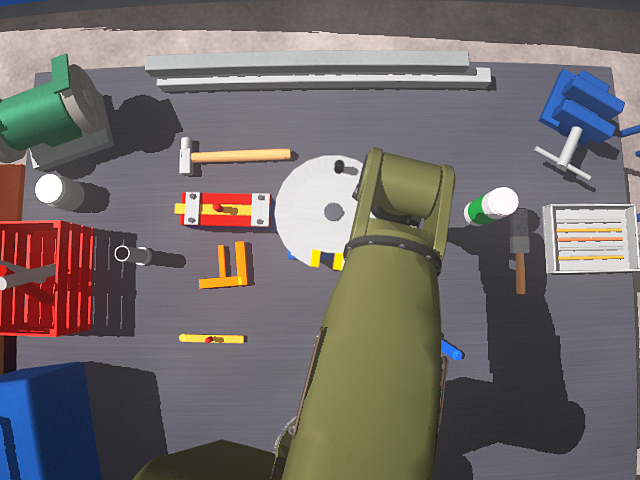

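Spinning at about 2.8 rad/s, running free: the view shows the notch at (325,258), the knob at (340,167), everything else undisturbed. I move the tool to hover above the plate, clear of the knob, while it coasts.

```bash
python3 -m jog '{"gripper":[0,0,0,0,0,0,0,0,0,0,0,0],"slide":[[0.02,0.02,0],[0.04,0.04,0],[0.065,0.064,-0.01],[0.065,0.064,-0.03],[0.065,0.064,-0.045],[0.065,0.064,-0.045],[0.065,0.064,-0.045],[0.065,0.064,-0.045],[0.065,0.064,-0.045],[0.065,0.064,-0.045],[0.065,0.064,-0.045],[0.065,0.064,-0.045]],"rot":[[0,0,0],[0,0,0],[0,0,0],[0,0,0],[0,0,0],[0,0,0],[0,0,0],[0,0,0],[0,0,0],[0,0,0],[0,0,0],[0,0,0]]}'
W='{"gripper":[0,0,0,0,0,0,0,0,0,0,0,0],"slide":[[0,0,0],[0,0,0],[0,0,0],[0,0,0],[0,0,0],[0,0,0],[0,0,0],[0,0,0],[0,0,0],[0,0,0],[0,0,0],[0,0,0]],"rot":[[0,0,0],[0,0,0],[0,0,0],[0,0,0],[0,0,0],[0,0,0],[0,0,0],[0,0,0],[0,0,0],[0,0,0],[0,0,0],[0,0,0]]}'
python3 - <<'E'
from h import *
track(3);track(3,'scene')
E
```

```text
clock: 4.95
tcp_pos: [0.6036, -0.0375, 0.1443]
orientation: [-0.699, -3.063, 0.0]
wrist_force: [0.1, 0.9, -0.3]
grip_width: 0.0004
grip_force: 0.0
top 4.95 (np.float64(45.77948676819051), 135)
top 5.0 (np.float64(45.30597805580284), 200)
top 5.05 (np.float64(48.78449945211241), 238)
scene 5.1 (np.float64(53.760910356205514), 176)
scene 5.15 (np.float64(60.430503451782336), 174)
scene 5.2 (np.float64(66.20579918144216), 173)
```

```bash
python3 -m jog '{"gripper":[0,0,0,0,0,0,0,0,0,0,0,0],"slide":[[0,0,0],[0,0,0],[0,0,0],[0,0,0],[0,0,0],[0,0,0],[0,0,0],[0,0,0],[0,0,0],[0,0,0],[0,0,0],[0,0,0]],"rot":[[0,0,0],[0,0,0],[0,0,0],[0,0,0],[0,0,0],[0,0,0],[0,0,0],[0,0,0],[0,0,0],[0,0,0],[0,0,0],[0,0,0]]}' >/dev/null
python3 -m jog '{"gripper":[0,0,0,0,0,0,0,0,0,0,0,0],"slide":[[0,0,0],[0,0,0],[0,0,0],[0,0,0],[0,0,0],[0,0,0],[0,0,0],[0,0,0],[0,0,0],[0,0,0],[0,0,0],[0,0,0]],"rot":[[0,0,0],[0,0,0],[0,0,0],[0,0,0],[0,0,0],[0,0,0],[0,0,0],[0,0,0],[0,0,0],[0,0,0],[0,0,0],[0,0,0]]}' >/dev/null
python3 - <<'E'
from h import *
track(2,'scene');track(2)
E
```

```text
scene 8.25 (np.float64(29.310098050421995), 160)
scene 8.3 (np.float64(33.44589478946591), 162)
top 8.35 (np.float64(45.46516287831667), 156)
top 8.4 (np.float64(45.416947911868185), 201)
```

```bash
python3 -m jog '{"gripper":[0,0],"slide":[[0,0,-0.04],[0,0,-0.063]],"rot":[[0,0,0],[0,0,0]]}'
python3 -m jog '{"gripper":[0],"slide":[[0,0,-0.002]],"rot":[[0,0,0]]}'
python3 - <<'E'
from h import *
track(1,'scene')
E
```

```text
clock: 8.7
tcp_pos: [0.6031, -0.0374, 0.0797]
orientation: [-0.699, -3.061, 0.0]
wrist_force: [-2.7, 4.4, 73.0]
grip_width: 0.0001
grip_force: 44.2
clock: 8.82
tcp_pos: [0.6043, -0.0371, 0.08]
orientation: [0.699, 3.061, 0.001]
wrist_force: [-8.1, 1.1, 22.0]
grip_width: -0.0001
grip_force: 11.0
scene 8.825 (np.float64(66.54835046294106), 173)
```

```bash
python3 -m jog '{"gripper":[0],"slide":[[0,0,0.005]],"rot":[[0,0,0]]}'
python3 - <<'E'
from h import *
track(3,'scene');track(1)
E
```

```text
clock: 9.0
tcp_pos: [0.6035, -0.0374, 0.0843]
orientation: [-0.699, -3.063, 0.0]
wrist_force: [0.2, 0.7, -0.3]
grip_width: -0.0001
grip_force: 0.0
scene 9.0 (np.float64(65.64928970514113), 175)
scene 9.05 (np.float64(65.49381052069627), 175)
scene 9.1 (np.float64(65.82064020300177), 177)
top 9.15 (np.float64(65.72986015591214), 263)
```

It stopped at 65.7°, 22° short of the 88° slot, so I won't use this stop. I'll spin it again and brake with better timing.

```bash
python3 -m jog '{"gripper":[0,0,0,0,0,0,0],"slide":[[0,0,0.055],[-0.03,-0.01,0.065],[-0.08,-0.028,0.065],[-0.1165,-0.0426,0.065],[-0.1165,-0.0426,0.055],[-0.1165,-0.0426,0.013],[-0.1165,-0.0426,0.013]],"rot":[[0,0,0],[0,0,0],[0,0,0],[0,0,0],[0,0,0],[0,0,0],[0,0,0]]}'
python3 - <<'E'
from h import *
c=C;p0=r.get_obs()['tcp_pos'];print(p0)
d=p0[:2]-c;print(np.hypot(*d),np.degrees(np.arctan2(d[1],d[0])))
for a in(225,231,240,253,269,288,308,328,348,356,360):
    a_=np.radians(a);print(a,np.round(c+.095*np.array([np.cos(a_),np.sin(a_)])-p0[:2],3))
E
```

```text
clock: 10.07
tcp_pos: [0.4861, -0.0796, 0.095]
orientation: [-0.698, -3.058, -0.0]
wrist_force: [0.1, -0.1, 0.9]
grip_width: -0.0003
grip_force: 0.0
[ 0.48610921 -0.07956225  0.09501346]
0.09603558329034238 -138.55800814756824
225 [ 0.005 -0.004]
231 [ 0.012 -0.01 ]
240 [ 0.024 -0.019]
253 [ 0.044 -0.027]
269 [ 0.07  -0.031]
288 [ 0.101 -0.027]
308 [ 0.13  -0.011]
328 [0.153 0.013]
348 [0.165 0.044]
356 [0.167 0.057]
360 [0.167 0.064]
```

```bash
python3 -m jog '{"gripper":[0,0,0,0,0,0,0,0,0,0,0,0],"slide":[[0.005,-0.004,0],[0.012,-0.01,0],[0.024,-0.019,0],[0.044,-0.027,0],[0.07,-0.031,0],[0.101,-0.027,0],[0.13,-0.011,0],[0.153,0.013,0],[0.165,0.044,0],[0.166,0.055,0.01],[0.16,0.055,0.05],[0.14,0.05,0.07]],"rot":[[0,0,0],[0,0,0],[0,0,0],[0,0,0],[0,0,0],[0,0,0],[0,0,0],[0,0,0],[0,0,0],[0,0,0],[0,0,0],[0,0,0]]}'
python3 - <<'E'
from h import *
track(4,'scene');track(1);print(r.get_obs()['tcp_pos'])
E
```

```text
clock: 11.58
tcp_pos: [0.6278, -0.0305, 0.1705]
orientation: [0.698, 3.059, 0.0]
wrist_force: [-0.1, -0.5, -0.6]
grip_width: 0.0001
grip_force: 0.0
scene 11.575 (np.float64(-88.15216065138023), 55)
scene 11.625 (np.float64(-90.37998913189581), 95)
scene 11.675 (np.float64(-85.4862862043263), 119)
scene 11.725 (np.float64(-82.48615437445935), 88)
top 11.775 None
[ 0.62729658 -0.03044796  0.16727454]
```

```bash
python3 -m jog '{"gripper":[0,0,0,0,0,0,0,0,0,0],"slide":[[-0.024,-0.007,-0.02],[-0.024,-0.007,-0.027],[-0.024,-0.007,-0.027],[-0.024,-0.007,-0.027],[-0.024,-0.007,-0.027],[-0.024,-0.007,-0.027],[-0.024,-0.007,-0.027],[-0.024,-0.007,-0.027],[-0.024,-0.007,-0.027],[-0.024,-0.007,-0.027]],"rot":[[0,0,0],[0,0,0],[0,0,0],[0,0,0],[0,0,0],[0,0,0],[0,0,0],[0,0,0],[0,0,0],[0,0,0]]}'
python3 - <<'E'
from h import *
track(4,'scene')
E
```

```text
clock: 13.08
tcp_pos: [0.6031, -0.0371, 0.1403]
orientation: [0.699, 3.063, -0.0]
wrist_force: [0.9, 0.2, -0.1]
grip_width: -0.0006
grip_force: 0.0
scene 13.075 (np.float64(138.77595404809938), 155)
scene 13.125 (np.float64(145.95258462347826), 153)
scene 13.175 (np.float64(152.69223272437196), 143)
scene 13.225 (np.float64(160.2719617921059), 138)
```

```bash
python3 -m jog '{"gripper":[0,0,0,0,0,0,0,0,0,0,0,0],"slide":[[0,0,0],[0,0,0],[0,0,0],[0,0,0],[0,0,0],[0,0,0],[0,0,0],[0,0,0],[0,0,0],[0,0,0],[0,0,0],[0,0,0]],"rot":[[0,0,0],[0,0,0],[0,0,0],[0,0,0],[0,0,0],[0,0,0],[0,0,0],[0,0,0],[0,0,0],[0,0,0],[0,0,0],[0,0,0]]}' >/dev/null
python3 -m jog '{"gripper":[0,0,0,0,0,0,0,0,0,0,0,0],"slide":[[0,0,0],[0,0,0],[0,0,0],[0,0,0],[0,0,0],[0,0,0],[0,0,0],[0,0,0],[0,0,0],[0,0,0],[0,0,0],[0,0,0]],"rot":[[0,0,0],[0,0,0],[0,0,0],[0,0,0],[0,0,0],[0,0,0],[0,0,0],[0,0,0],[0,0,0],[0,0,0],[0,0,0],[0,0,0]]}'
python3 - <<'E'
from h import *
track(4,'scene')
E
```

```text
clock: 16.27
tcp_pos: [0.6031, -0.0371, 0.1403]
orientation: [0.699, 3.063, -0.0]
wrist_force: [0.1, 0.5, -0.4]
grip_width: 0.0001
grip_force: 0.0
scene 16.275 (np.float64(175.24766359709085), 128)
scene 16.325 (np.float64(-179.38338849301502), 128)
scene 16.375 (np.float64(-175.18229555347077), 124)
scene 16.425 (np.float64(-170.02067325868697), 118)
```

```bash
python3 -m jog '{"gripper":[0,0,0,0,0,0,0,0,0,0],"slide":[[0,0,-0.02],[0,0,-0.04],[0,0,-0.05],[0,0,-0.055],[0,0,-0.057],[0,0,-0.057],[0,0,-0.057],[0,0,-0.057],[0,0,-0.057],[0,0,-0.057]],"rot":[[0,0,0],[0,0,0],[0,0,0],[0,0,0],[0,0,0],[0,0,0],[0,0,0],[0,0,0],[0,0,0],[0,0,0]]}'
python3 - <<'E'
from h import *
track(3,'scene');track(1)
E
```

```text
clock: 17.73
tcp_pos: [0.6031, -0.0371, 0.0833]
orientation: [0.699, 3.063, -0.0]
wrist_force: [0.7, 0.3, -0.0]
grip_width: -0.0001
grip_force: 0.0
scene 17.725 (np.float64(-37.90155386042991), 73)
scene 17.775 (np.float64(-39.297589309747295), 100)
scene 17.825 (np.float64(-39.656928507522046), 130)
top 17.875 None
```

```bash
python3 -m jog '{"gripper":[0,0,0,0],"slide":[[0,0,0],[0,0,0],[0,0,-0.001],[0,0,-0.002]],"rot":[[0,0,0],[0,0,0],[0,0,0],[0,0,0]]}'
python3 - <<'E'
from h import *
track(3,'scene')
E
```

```text
clock: 18.42
tcp_pos: [0.6031, -0.0371, 0.0812]
orientation: [-0.699, -3.063, 0.0]
wrist_force: [-0.7, 0.7, -0.4]
grip_width: -0.0002
grip_force: 0.0
scene 18.425 (np.float64(0.9870493174069815), 174)
scene 18.475 (np.float64(4.769806210358166), 174)
scene 18.525 (np.float64(8.396619758587384), 171)
```

```bash
python3 -m jog '{"gripper":[0],"slide":[[0,0,-0.001]],"rot":[[0,0,0]]}'
python3 -m jog '{"gripper":[0],"slide":[[0,0,-0.0003]],"rot":[[0,0,0]]}'
python3 - <<'E'
from h import *
track(2,'scene')
E
```

```text
clock: 18.7
tcp_pos: [0.6032, -0.0371, 0.0803]
orientation: [0.699, 3.063, -0.0]
wrist_force: [-0.2, -0.6, 0.8]
grip_width: 0.0
grip_force: 0.0
clock: 18.82
tcp_pos: [0.6033, -0.037, 0.0801]
orientation: [0.699, 3.062, 0.0]
wrist_force: [0.2, 1.8, 2.4]
grip_width: -0.0004
grip_force: 1.2
scene 18.825 (np.float64(28.262080229412533), 163)
scene 18.875 (np.float64(29.162762295201738), 162)
```

```bash
python3 -m jog '{"gripper":[0],"slide":[[0,0,0.0006]],"rot":[[0,0,0]]}'
python3 - <<'E'
from h import *
track(4,'scene')
E
```

```text
clock: 19.05
tcp_pos: [0.6031, -0.0371, 0.0805]
orientation: [-0.699, -3.063, 0.0]
wrist_force: [0.3, 0.2, -0.8]
grip_width: -0.0001
grip_force: 0.0
scene 19.05 (np.float64(33.36871335184682), 164)
scene 19.1 (np.float64(33.94685363002423), 167)
scene 19.15 (np.float64(34.85101025017876), 176)
scene 19.2 (np.float64(35.7993264984814), 177)
```

Over-braked: at 16°/s it would die about 40° short of the slot. There is ample time, so I'll do one more full spin.

```bash
python3 -m jog '{"gripper":[0,0,0,0,0,0,0,0],"slide":[[0,0,0.055],[-0.03,-0.005,0.069],[-0.08,-0.01,0.069],[-0.12,-0.014,0.069],[-0.1345,-0.0155,0.069],[-0.1345,-0.0155,0.05],[-0.1345,-0.0155,0.016],[-0.1345,-0.0155,0.016]],"rot":[[0,0,0],[0,0,0],[0,0,0],[0,0,0],[0,0,0],[0,0,0],[0,0,0],[0,0,0]]}'
python3 - <<'E'
from h import *
track(2,'scene');track(1)
c=C;p0=r.get_obs()['tcp_pos'];print(p0)
d=p0[:2]-c;print(np.hypot(*d),np.degrees(np.arctan2(d[1],d[0])))
for a in(206,212,221,234,250,269,289,309,329,338):
    a_=np.radians(a);print(a,np.round(c+.095*np.array([np.cos(a_),np.sin(a_)])-p0[:2],3))
E
```

```text
clock: 20.25
tcp_pos: [0.4675, -0.0524, 0.0951]
orientation: [-0.698, -3.059, 0.0]
wrist_force: [0.2, -0.6, 0.3]
grip_width: -0.0002
grip_force: 0.0
scene 20.25 (np.float64(47.48033740038239), 182)
scene 20.3 (np.float64(47.71079839029337), 185)
top 20.35 (np.float64(48.00269751189625), 258)
[ 0.46921331 -0.05267825  0.09775916]
0.09615683636993048 -157.57697023447594
206 [ 0.004 -0.005]
212 [ 0.008 -0.014]
221 [ 0.017 -0.026]
234 [ 0.033 -0.04 ]
250 [ 0.056 -0.053]
269 [ 0.087 -0.058]
289 [ 0.12  -0.053]
309 [ 0.149 -0.037]
329 [ 0.17  -0.012]
338 [0.177 0.001]
```

```bash
python3 -m jog '{"gripper":[0,0,0,0,0,0,0,0,0,0,0,0],"slide":[[0.004,-0.005,0],[0.008,-0.014,0],[0.017,-0.026,0],[0.033,-0.04,0],[0.056,-0.053,0],[0.087,-0.058,0],[0.12,-0.053,0],[0.149,-0.037,0],[0.17,-0.012,0],[0.176,-0.002,0.01],[0.165,0.005,0.045],[0.145,0.012,0.065]],"rot":[[0,0,0],[0,0,0],[0,0,0],[0,0,0],[0,0,0],[0,0,0],[0,0,0],[0,0,0],[0,0,0],[0,0,0],[0,0,0],[0,0,0]]}'
python3 -m jog '{"gripper":[0,0,0,0,0,0,0,0,0,0,0,0],"slide":[[-0.011,0.0035,-0.01],[-0.011,0.0035,-0.02],[-0.011,0.0035,-0.02],[-0.011,0.0035,-0.02],[-0.011,0.0035,-0.02],[-0.011,0.0035,-0.02],[-0.011,0.0035,-0.02],[-0.011,0.0035,-0.02],[-0.011,0.0035,-0.02],[-0.011,0.0035,-0.02],[-0.011,0.0035,-0.02],[-0.011,0.0035,-0.02]],"rot":[[0,0,0],[0,0,0],[0,0,0],[0,0,0],[0,0,0],[0,0,0],[0,0,0],[0,0,0],[0,0,0],[0,0,0],[0,0,0],[0,0,0]]}'
python3 - <<'E'
from h import *
track(3,'scene')
E
```

```text
clock: 21.9
tcp_pos: [0.6138, -0.0412, 0.1636]
orientation: [0.699, 3.061, -0.0]
wrist_force: [0.4, 0.6, 0.9]
grip_width: -0.0001
grip_force: 0.0
clock: 23.4
tcp_pos: [0.6026, -0.0371, 0.1416]
orientation: [0.699, 3.063, -0.0]
wrist_force: [-0.1, 0.6, -0.0]
grip_width: -0.0001
grip_force: 0.0
scene 23.4 (np.float64(79.60507991298465), 159)
scene 23.45 (np.float64(85.73658613909338), 151)
scene 23.5 (np.float64(92.9780707347463), 146)
```

```bash
python3 -m jog '{"gripper":[0,0,0,0,0,0,0,0,0,0,0,0],"slide":[[0,0,0],[0,0,0],[0,0,0],[0,0,0],[0,0,0],[0,0,0],[0,0,-0.02],[0,0,-0.04],[0,0,-0.05],[0,0,-0.056],[0,0,-0.059],[0,0,-0.06]],"rot":[[0,0,0],[0,0,0],[0,0,0],[0,0,0],[0,0,0],[0,0,0],[0,0,0],[0,0,0],[0,0,0],[0,0,0],[0,0,0],[0,0,0]]}'
python3 -m jog '{"gripper":[0,0,0,0],"slide":[[0,0,0],[0,0,0],[0,0,0],[0,0,0]],"rot":[[0,0,0],[0,0,0],[0,0,0],[0,0,0]]}'
python3 - <<'E'
from h import *
track(3,'scene')
E
```

```text
clock: 25.05
tcp_pos: [0.6028, -0.0371, 0.0819]
orientation: [0.699, 3.062, 0.0]
wrist_force: [-0.3, 0.2, -0.4]
grip_width: 0.0002
grip_force: 0.0
clock: 25.55
tcp_pos: [0.6026, -0.0371, 0.0816]
orientation: [0.699, 3.063, -0.0]
wrist_force: [0.3, -0.1, -0.3]
grip_width: 0.0
grip_force: 0.0
scene 25.55 (np.float64(-29.07621988299732), 179)
scene 25.6 (np.float64(-24.30211837362408), 177)
scene 25.65 (np.float64(-18.846974270227367), 185)
```

```bash
python3 -m jog '{"gripper":[0,0,0,0,0,0],"slide":[[0,0,0],[0,0,0],[0,0,0],[0,0,-0.0014],[0,0,-0.0017],[0,0,-0.001]],"rot":[[0,0,0],[0,0,0],[0,0,0],[0,0,0],[0,0,0],[0,0,0]]}'
python3 - <<'E'
from h import *
track(2,'scene')
E
```

```text
clock: 26.45
tcp_pos: [0.6025, -0.0371, 0.0805]
orientation: [-0.699, -3.063, 0.0]
wrist_force: [0.1, 0.2, -0.5]
grip_width: 0.0001
grip_force: 0.0
scene 26.45 (np.float64(45.875230736145696), 191)
scene 26.5 (np.float64(47.567572015345384), 183)
```

```bash
python3 -m jog '{"gripper":[0,0,0,0,0,0],"slide":[[0,0,0],[0,0,0],[0,0,0],[0,0,0],[0,0,0],[0,0,0]],"rot":[[0,0,0],[0,0,0],[0,0,0],[0,0,0],[0,0,0],[0,0,0]]}'
python3 - <<'E'
from h import *
track(2,'scene');track(2)
E
```

```text
clock: 27.3
tcp_pos: [0.6026, -0.0371, 0.0806]
orientation: [-0.699, -3.063, -0.0]
wrist_force: [-0.7, -0.3, -0.5]
grip_width: 0.0
grip_force: 0.0
scene 27.3 (np.float64(67.31513699587), 173)
scene 27.35 (np.float64(68.39684495977043), 172)
top 27.4 (np.float64(70.23397105340393), 260)
top 27.45 (np.float64(71.17980886859935), 263)
```

```bash
python3 -m jog '{"gripper":[0,0,0,0,0],"slide":[[0,0,0],[0,0,0],[0,0,0],[0,0,0],[0,0,0]],"rot":[[0,0,0],[0,0,0],[0,0,0],[0,0,0],[0,0,0]]}'
python3 - <<'E'
from h import *
track(1,'scene');track(2)
E
```

```text
clock: 28.12
tcp_pos: [0.6026, -0.0371, 0.0805]
orientation: [-0.699, -3.063, -0.0]
wrist_force: [0.3, -0.5, -0.2]
grip_width: 0.0005
grip_force: 0.0
scene 28.125 (np.float64(80.82859040067133), 163)
top 28.175 (np.float64(81.62165020134579), 264)
top 28.225 (np.float64(82.37067813410802), 267)
```

```bash
python3 -m jog '{"gripper":[0,0,0,0],"slide":[[0,0,0],[0,0,0],[0,0,-0.0009],[0,0,-0.0009]],"rot":[[0,0,0],[0,0,0],[0,0,0],[0,0,0]]}'
python3 - <<'E'
from h import *
track(1,'scene');track(2)
E
```

```text
clock: 28.78
tcp_pos: [0.6028, -0.037, 0.0801]
orientation: [0.699, 3.062, 0.0]
wrist_force: [-2.4, 1.1, 5.2]
grip_width: 0.0003
grip_force: 2.5
scene 28.775 (np.float64(85.43644280644088), 162)
top 28.825 (np.float64(86.17882745611101), 266)
top 28.875 (np.float64(85.8885432105681), 269)
```

Stopped and still held at about 86°. I'll check the alignment close up before letting go.

```bash
python3 - <<'E'
from h import *
s=snap('top');c=s['color'][170:255,225:345]
for a,rr in((88,.15),(88,.125),(88,.088)):
    a=np.radians(a);p=proj(s,[C[0]+rr*np.cos(a),C[1]+rr*np.sin(a),.08]);print(rr,(np.array(p)-[225,170]+.5)*6.5-.5)
cv2.imwrite('pics/n1.png',cv2.resize(c,None,fx=6.5,fy=6.5,interpolation=cv2.INTER_CUBIC)[:,:,::-1])
E
```

```text
0.15 [250.78773976 263.38559112]
0.125 [326.03542577 265.04096739]
0.088 [437.66086573 267.53723246]
```

View pics/n1.png

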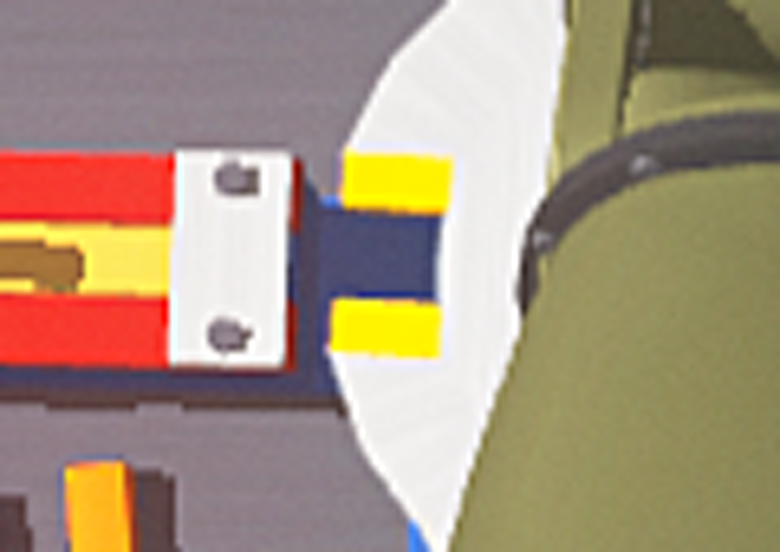

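The notch centre line lies at y≈254 at its mouth (335) and 259 at its end (440), against 265/267.5 for the slot line. It is about 1.8° short, so I carry the plate on with the touch still held.

```bash
python3 -m jog '{"gripper":[0,0,0],"slide":[[0.0003,0.0007,-0.0001],[0.0006,0.0014,-0.0001],[0.0006,0.0014,-0.0001]],"rot":[[0,0,0],[0,0,0],[0,0,0]]}'
python3 - <<'E'
from h import *
track(1,'scene');track(2)
E
```

```text
clock: 29.35
tcp_pos: [0.6035, -0.0356, 0.0801]
orientation: [0.699, 3.062, 0.0]
wrist_force: [-1.1, 0.1, 5.4]
grip_width: -0.0001
grip_force: 2.7
scene 29.35 (np.float64(87.09259120912404), 154)
top 29.4 (np.float64(87.1533978712011), 266)
top 29.45 (np.float64(87.0761111660042), 268)
```

```bash
python3 -m jog '{"gripper":[0,0],"slide":[[0.0003,0.0007,0],[0.0003,0.0007,0]],"rot":[[0,0,0],[0,0,0]]}'
python3 - <<'E'
from h import *
track(1,'scene');track(2)
E
```

```text
clock: 29.75
tcp_pos: [0.6039, -0.035, 0.0801]
orientation: [0.699, 3.062, 0.0]
wrist_force: [0.4, 0.0, 4.7]
grip_width: -0.0001
grip_force: 2.8
scene 29.75 (np.float64(87.90850014001194), 156)
top 29.8 (np.float64(88.17242237245779), 262)
top 29.85 (np.float64(88.10702164391375), 263)
```

```bash
python3 -m jog '{"gripper":[0,0,0,0,0],"slide":[[0,0,0.002],[0,0,0.01],[0,0,0.05],[0,0,0.09],[0,0,0.09]],"rot":[[0,0,0],[0,0,0],[0,0,0],[0,0,0],[0,0,0]]}'
python3 - <<'E'
from h import *
track(2,'scene');track(1)
s=snap('top');c=s['color'][170:255,225:345]
cv2.imwrite('pics/n2.png',cv2.resize(c,None,fx=6.5,fy=6.5,interpolation=cv2.INTER_CUBIC)[:,:,::-1]);track(1)
E
```

```text
clock: 30.52
tcp_pos: [0.6048, -0.0351, 0.1733]
orientation: [0.698, 3.057, 0.001]
wrist_force: [0.1, 0.2, -0.0]
grip_width: 0.0002
grip_force: 0.0
scene 30.525 (np.float64(87.91911466222241), 154)
scene 30.575 (np.float64(87.93983903535016), 154)
top 30.625 (np.float64(88.2397070016007), 263)
top 30.725 (np.float64(88.16793141722377), 262)
```

View pics/n2.png

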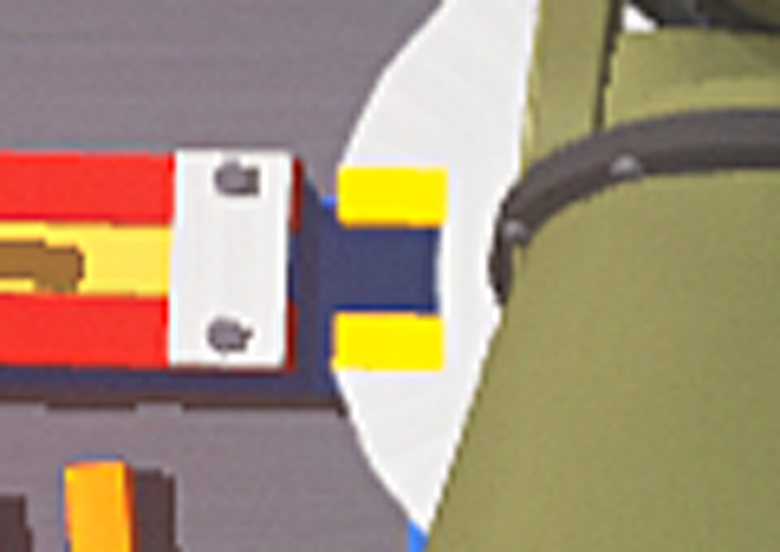

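Notch mid-line now at y≈267/268.5 against 265/267.5: aligned within 1 mm and at rest. Now I go behind the key's red grip.

```bash
python3 -m jog '{"gripper":[0,0,0,0,0,0,0,0,0,0,0,0],"slide":[[-0.005,0.035,0],[-0.01,0.08,0],[-0.015,0.125,0],[-0.02,0.17,0],[-0.025,0.215,0],[-0.031,0.255,0],[-0.037,0.29,0],[-0.037,0.296,0],[-0.037,0.296,-0.03],[-0.037,0.296,-0.06],[-0.037,0.296,-0.072],[-0.037,0.296,-0.072]],"rot":[[0,0,0.1],[0,0,0.2],[0,0,0.3],[0,0,0.42],[0,0,0.42],[0,0,0.42],[0,0,0.42],[0,0,0.42],[0,0,0.42],[0,0,0.42],[0,0,0.42],[0,0,0.42]]}'
python3 - <<'E'
from h import *
o=r.get_obs();d=o['tcp_pos'][:2]-C;u=np.array([np.cos(np.radians(88)),np.sin(np.radians(88))]);print('along',d@u,'side',d@[u[1],-u[0]])
snap('scene','k1.png');track(1)
E
```

```text
clock: 32.28
tcp_pos: [0.5665, 0.2605, 0.0971]
orientation: [-0.046, -3.14, 0.001]
wrist_force: [0.5, -0.3, 0.5]
grip_width: -0.0002
grip_force: 0.0
along 0.2766525816552364 side -0.0012136236342413175
top 32.325 (np.float64(74.57540706353225), 130)
```

View pics/k1.png

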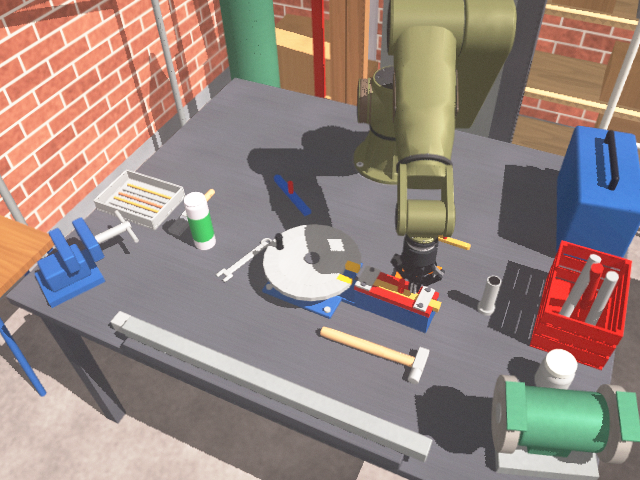

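The gripper stands behind the red grip at (420,275), the tools are undisturbed, and the key and notch line up. Push slowly.

```bash
python3 -m jog '{"gripper":[0,0,0,0,0,0,0,0,0,0,0],"slide":[[0.001,-0.003,0],[0.001,-0.007,0],[0.001,-0.011,0],[0.0005,-0.016,0],[0.0005,-0.021,0],[0.0003,-0.026,0],[0,-0.031,0],[0,-0.036,0],[-0.0002,-0.041,0],[-0.0004,-0.046,0],[-0.0005,-0.05,0]],"rot":[[0,0,0],[0,0,0],[0,0,0],[0,0,0],[0,0,0],[0,0,0],[0,0,0],[0,0,0],[0,0,0],[0,0,0],[0,0,0]]}'
python3 - <<'E'
from h import *
track(1);track(1,'scene')
E
python3 -m jog '{"gripper":[0,0,0],"slide":[[0,-0.004,0],[-0.0002,-0.008,0],[-0.0003,-0.01,0]],"rot":[[0,0,0],[0,0,0],[0,0,0]]}'
```

```text
clock: 33.75
tcp_pos: [0.566, 0.2107, 0.0976]
orientation: [0.045, 3.141, -0.0]
wrist_force: [0.5, 4.3, 3.1]
grip_width: 0.0001
grip_force: 1.7
top 33.75 (np.float64(72.67096639599022), 75)
scene 33.8 (np.float64(72.37894749111953), 38)
clock: 34.22
tcp_pos: [0.5656, 0.2007, 0.0974]
orientation: [-0.045, -3.141, 0.0]
wrist_force: [-0.7, 2.0, -0.2]
grip_width: -0.0
grip_force: 0.9
```

```bash
python3 -m jog '{"gripper":[0,0],"slide":[[0,-0.002,0],[0,-0.004,0]],"rot":[[0,0,0],[0,0,0]]}'
python3 -m jog '{"gripper":[0,0],"slide":[[0,-0.001,0],[0,-0.002,0]],"rot":[[0,0,0],[0,0,0]]}'
python3 -m jog '{"gripper":[0,0],"slide":[[0,-0.001,0],[0,-0.0015,0]],"rot":[[0,0,0],[0,0,0]]}'
```

```text
clock: 34.48
tcp_pos: [0.5656, 0.1969, 0.0974]
orientation: [-0.045, -3.141, 0.0]
wrist_force: [-1.8, 1.3, -0.6]
grip_width: 0.0003
grip_force: 0.8
clock: 34.72
tcp_pos: [0.5657, 0.195, 0.0975]
orientation: [-0.045, -3.141, 0.0]
wrist_force: [-0.9, 1.7, -1.0]
grip_width: -0.0002
grip_force: 0.7
clock: 34.98
tcp_pos: [0.5658, 0.1941, 0.0978]
orientation: [0.045, 3.141, 0.002]
wrist_force: [0.5, 8.0, -0.0]
grip_width: -0.0002
grip_force: 4.0
```

```bash
python3 -m jog '{"gripper":[0,0],"slide":[[0,-0.0005,0],[0,-0.0006,0]],"rot":[[0,0,0],[0,0,0]]}'
python3 -m jog '{"gripper":[0,0,0,0,0,0,0],"slide":[[0,0.003,0],[0,0.012,0],[0,0.02,0.04],[0,0.03,0.09],[0,0.06,0.12],[-0.02,0.12,0.12],[-0.06,0.17,0.12]],"rot":[[0,0,0],[0,0,0],[0,0,0],[0,0,0],[0,0,0],[0,0,0],[0,0,0]]}'
python3 -m jog '{"gripper":[0,0,0],"slide":[[-0.04,0.05,0],[-0.08,0.09,0],[-0.08,0.09,0]],"rot":[[0,0,0],[0,0,0],[0,0,0]]}'
python3 - <<'E'
from h import *
s=snap('top');c=s['color'][160:265,180:380]
f=lambda a,rr,z:(np.array(proj(s,[C[0]+rr*np.cos(a),C[1]+rr*np.sin(a),z]))-[180,160]+.5)*4-.5
print('exp grip top home',f(np.radians(88),.188,.122),'notch end',f(np.radians(88),.088,.08))
cv2.imwrite('pics/f.png',cv2.resize(c,None,fx=4,fy=4,interpolation=cv2.INTER_CUBIC)[:,:,::-1])
E
```

```text
clock: 35.22
tcp_pos: [0.5659, 0.194, 0.098]
orientation: [0.045, 3.14, 0.003]
wrist_force: [0.2, 10.3, 0.2]
grip_width: -0.0001
grip_force: 4.8
clock: 36.1
tcp_pos: [0.5066, 0.3629, 0.2175]
orientation: [0.047, 3.141, -0.0]
wrist_force: [-0.8, 0.1, -0.1]
grip_width: -0.0002
grip_force: 0.0
clock: 36.48
tcp_pos: [0.4242, 0.4539, 0.2176]
orientation: [-0.038, -3.141, 0.0]
wrist_force: [0.3, 0.3, 0.3]
grip_width: -0.0
grip_force: 0.0
exp grip top home [249.86508907 187.31349135] notch end [449.13745584 204.44598921]
```

View pics/f.png

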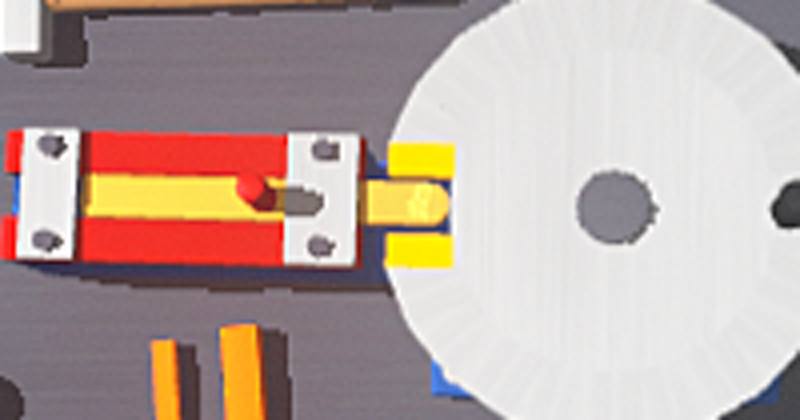

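The key's nose is at (449,204), touching the notch end, and the grip top at (251,187) is within about 1 px of its expected home position. The arm is clear of everything.

```bash
python3 -c "
from station import r
print(r.sign_off())"
```

```text
the job is handed in; nothing more can be done
None
```

The job is done and handed in at about 36.5 s: the plate was spun by its knob at about 2.7 rad/s and ran free for several seconds. I then braked it by touching the plate, easing it the last 2° under the same touch until the notch faced the slot, let go, and slid the key fully home; this was the third spin, as the first two stopped short of the slot.

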